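Clear the bench bender and lock its arm at home

ROBOT

A 6-joint arm with a two-finger parallel gripper is mounted at the origin on a cart in front of the work surface, level with it; the furniture and walls round the work are solid. World frame = base frame: x ahead of the robot, y to its left, z up, the work surface at z = 0. Lengths are in m, angles in rad, forces in N, time in s.
With the tool pointing down it reaches from about 0.35 to 0.775 m from the base axis. Payload 5.5 kg.
Tool frame: the origin (TCP) lies at the very end of the fingers, on their centre line; the grasp point (between the pads) lies env.pinch_z behind it (env.pinch_z is the distance from the TCP to the grasp point, in m); z points along the fingers, y is the line along which they close (so a half turn about z gives the same grasp; the last joint's range is limited). The gripper opens to 85 mm and grips with 20 to 120 N. Pads are 22 mm wide; open, the fingers measure 114 mm over their backs; the gripper's body (76 mm by 85 mm) begins 54 mm behind the grasp point. The pads swing forward as they close: fully open they stand 13 mm farther back than shut.
Start: joints at [1.138, 0.313, 0.046, 1.304, 0, 1.431], TCP at [0.166, 0.551, 0.211] pointing down, gripper open.
Joint ranges: [-2.76, 2.76], [-0.86, 1.69], [-1.03, 1.26], [-2.2, 2.34], [-1.47, 1.5], [-3.14, 3.14]. Speed limits (rad/s): [2.57, 2.57, 3.14, 3.14, 3.14, 3.14].

INTERFACE

Orientations are given as a unit quaternion [w, x, y, z].
In Python, from workcell import env, eyes gives the robot as it stands.
- The arm moves only by the shell command python3 -m jog 'ROWS' [FORCE]. ROWS is JSON, one flat list of numbers, 7 for each row, row after row: the shift along the world's x, y, z as a fraction of full scale, then the turn, a rotation vector about the world's x, y, z as a fraction of full scale, then the opening, from -1 (shut) to 1 (fully open), so that 0 is half open. A call has 1 to 12 rows; each row is the pose to reach, as a shift and turn from the pose commanded when the call began, turning the shorter way round; what a row does not reach only later rows make up. Full scale, the value 1, is 20 cm for a shift and pi rad for a turn. A row lasts 1/12 s, in which the tool goes at most 41.7 mm and 7.16 degrees, less where a joint would pass 70% of its speed; a pose out of reach is approached as far as the arm can. A call with a number of a shift or a turn outside -1 to 1 is refused whole. A call with a gripper value outside its range is refused whole. The fingers move at their own pace and stop on an object; FORCE is the grip in N (left out, the last holds). Time passes only in rows, so rows that repeat a pose let the fingers close. It gives the time, the measured TCP pose, the force, the opening and the grip force at its end, in the units of the state.
- env.get_state(): the state, without advancing time (a new reading comes with each control period).
- eyes.read_camera(name): name is "side" or "top" or "wrist"; returns (picture, depth): 420x560x3 uint8, red, green, blue; 420x560 float32, m along the optical axis (not along the pixel's ray), 0 where there is no reading.
- eyes.calibration(name): a dict with "fx", "fy", "cx", "cy" (pixels), "R" (3x3) and "t" (3): a world point X has camera coordinates R X + t; the wrist camera has in their place "tool_from_camera" (4x4, takes a point from camera to tool coordinates, whose origin is the TCP and whose axes are the flange's). Camera axes: x right, y down, z forward; pixel columns grow to the right and rows downward; lengths in m; the calibration is good to about 2 mm. A picture is of the moment at which its call begins: read the wrist's pose just before it. calibration takes no time and is no camera call.
- env.hand_in(): hands the job in; it is judged then, once.
The state is a dict: "clock": time; "joint_pos": joint angles; "qvel": joint speeds; "tau": joint torques, N m; "tcp_pos": TCP position; "orientation": TCP orientation; "wrist_force": force on the tool from outside, world axes, zero at the start; "ft_torque": the same for the moment, N m; "finger_gap": finger opening in m; "grip_force": force on a finger pad.
Only numpy, scipy, OpenCV 4.12 (cv2) and the standard library are available. Lean on these libraries where they do the work, as an engineer would, in place of code of your own. Each camera call takes 0.05 s, during which the arm holds its last target. There are 200 camera calls.

TASK

Shut down the bench bender: first lift the finished horseshoe off its bed and set it down flat in the empty metal tray. Then swing the bending arm round by its upright handle to its home, against the roller-lever switch, only until the switch clicks and the arm's lock hole stands over the hole in the bed, never forcing the switch lever past its travel. Last, take the lock pin, the one with the round knurled head, out of the wooden block and put it down through the arm into the bed until its collar sits on the arm, and leave the other tools where they are.

Things in the scene. Friction and masses are not known exactly. Their poses are not given: they have to be found in the camera images.
- bender: bench bender, fixed: steel bed, top 40 mm above the table, spanning x -120 to 75, y -120 to 160 mm in its frame (origin on the table, x away from the robot, y left, at yaw 0); arm pivot with former at (50, 0), home hole at (50, 85), grey limit switch behind the bed at x 79 to 119, y 134 to 180, 52 mm high; bar rest at (45, -60), 62 mm high. The shoe lies on its front left, in the arm's way.
- pivot_axis (a point): point on the vertical pivot axis of the arm, at the level of the arm's top face (67 mm above the table); the pivot nut above it is 28 mm wide and ends at 84 mm
- bend_arm (a joint): swing of the arm, rad: 0 = home (arm along the bender's +y, lock hole over bed hole); positive = anticlockwise from above, away from home; -0.12 to 2.35, starts at 1.9 to 2.2. A bar 36 mm wide, 165 mm from the pivot, top 67 mm above the table; roller and guide block beneath reach to 2 mm over the bed and sweep what lies there. Friction about 3 N at the handle; stays where left.
- swing_handle (a point): middle of the upright handle near the arm's outer end, 145 mm from the pivot, 95 mm above the table: a freely turning rubber sleeve, 24 mm diameter, from 70 to 119 mm above the table (a retaining cap 18 mm wide ends at 124 mm). Grip it from above and lead it round the pivot; the gripper need not turn.
- lock_hole (a point): centre of the mouth of the lock hole in the arm's top face, 85 mm from the pivot, 67 mm above the table: 11.5 mm diameter, vertical, through the 25 mm high guide block
- bed_hole (a point): centre of the mouth of the home hole in the bed, on the bed's top face 40 mm above the table: 11.5 mm diameter, through the 15 mm plate, with free space below. (Three more such holes for other angles lie on the same circle about the pivot, 0.6 rad apart.)
- roller_switch (a joint): angle of the home switch's roller lever, rad: 0 = free, grows as the arm's flank pushes the roller; clicks at 0.20 (arm about 0.04 rad short of home), reads about 0.35 with the arm exactly home and must never pass 0.60 (arm about 0.07 rad beyond home, 10 mm at the handle). Light spring, under 1 N.
- switch_roller (a point): centre of the roller on that lever: black roller, 15 mm diameter, 10 mm high, 35 mm from the lever's pivot, beside the arm's path at the level of the arm
- shoe: plain rusty horseshoe, 140 x 137 mm, 9 mm thick, lying flat on the bed; 0.36 kg. Origin at the centre of its curve, on its underside; z up. Its web is 19 mm wide, between 49.5 and 69 mm from the origin; it is open on the side opposite the toe.
- shoe_toe (a point): middle of the shoe's toe, 59 mm from the shoe's origin, on the middle of the web, half way up its thickness; grip here from above, the fingers closing along the line from the shoe's origin to this point (across the web), tips just clear of the bed
- shoe_tray: empty shallow sheet-steel tray with a rolled rim, 230 mm (its x) by 210 mm (its y), rim 23 mm high, floor 3 mm thick; 1.5 kg, loose. Origin at the centre of its underside. It stands to the left or right of the bender. (The smaller tray with a wire coil at the back is another one.)
- pin_block: wooden block 66 mm (its x) by 190 mm (its y), 70 mm high, on a foot 80 x 206 x 14 mm, fixed on the table at the other side of the bender from the tray, with three holes of 16.5 mm in its top, in a row along its y, 56 mm apart; the lock pin, a drift and a T-handled key stand in them in any order. Origin at the centre of its underside.
- lock_pin: steel lock pin standing in the block, 112 mm long, 0.1 kg: shank 10 mm diameter, 62 mm long, tapered nose (12 mm long, 4.5 mm across at the tip); collar 27 mm diameter, 4 mm high; above it a round knurled domed head, 22 mm diameter, 70 to 112 mm above the tip. Origin at the tip, z towards the head. Fully in, the collar sits on the arm and the tip is 5 mm above the table.
- pin_head (a point): point on the pin's axis in the middle of its knurled head, 89 mm above the tip; grip here
- drift: plain dark steel drift standing in the block, smooth body 15 mm thick, top 55 mm above the block; leave alone. Origin at its tip.
- t_key: key with a 70 mm cross bar standing in the block, top 40 mm above the block; leave alone. Origin at its tip.
- tape_measure: tape measure, 84 mm long, 58 mm high, in front and to the right; bystander
- gauge_block: steel packing block 45 x 57 x 25 mm, right of the bender; bystander, origin at its middle on the table (so for the other bystanders)
- big_bolt: large rusty bolt standing on its head, 32 mm wide, 87 mm high, behind the bender; bystander

How it is judged:
On the way, in this order (a step that is already met when the one before it is completed fails the run):
1. the horseshoe lies flat in the tray, let go (horizontal distance between shoe and shoe_tray below 0.06 m and z of shoe in the frame of shoe_tray below 0.008 m and angle between shoe's own z axis and vertical below 0.07 rad and contact force between the fingers and shoe below 0.1 N), for 0.2 s.
2. the arm is home: the roller switch has clicked, with the lock hole over the bed hole (within 6 mm), the pin not yet in it (value of joint roller_switch between 0.2 and 0.6 rad and horizontal distance between lock_hole and bed_hole below 0.006 m and horizontal distance between lock_pin and bed_hole above 0.03 m), for 0.2 s.
At the end, for the whole second after the job is handed in: The shoe lies flat in the tray (within 60 mm of its middle); the switch lever is between 0.20 and 0.60 rad; the lock pin stands upright through arm and bed, its tip within 5 mm of the bed hole's axis and under 10 mm above the table, the holes in line within 4 mm; pin and shoe at rest (horizontal distance between shoe and shoe_tray below 0.06 m and z of shoe in the frame of shoe_tray below 0.008 m and angle between shoe's own z axis and vertical below 0.07 rad and value of joint roller_switch between 0.2 and 0.6 rad and z of lock_pin in the frame of bender between 0.001 and 0.01 m and horizontal distance between lock_pin and bed_hole below 0.005 m and horizontal distance between lock_hole and bed_hole below 0.004 m and angle between lock_pin's own z axis and vertical below 0.08 rad and linear speed of each of lock_pin, shoe below 0.02 m/s); the robot touches nothing.
It fails at once if the switch lever is forced past 0.60 rad (value of joint roller_switch above 0.6 rad).
It fails at once if the drift or the T-handled key is taken out of the block (moved more than 30 mm) (distance of any of drift, t_key from where it was at the start of the episode above 0.03 m).
It fails at once if one of the bystanders (tape measure, packing block, bolt) is moved more than 40 mm (distance of any of tape_measure, gauge_block, big_bolt from where it was at the start of the episode above 0.04 m).
It also fails if it takes over 72 s, if anything falls off the work surface, if the arm or the gripper's body presses on something with over 40 N, if the wrist force passes 120 N, or if a joint passes its speed limit or range.

## Working session

There is one attempt and no reset: what is moved stays moved. The work goes in short steps, Python scripts to look and compute and a shell command to move; the robot and the scene stay as the last step left them, time stands still between calls to the robot, and variables do not carry over. Pictures are saved under pics/ and viewed, at most 10 in all, crops included, and the job is handed in when it is done.

```bash
mkdir -p pics
cat > h.py <<'E'
import numpy as np, cv2
from workcell import env, eyes
def cam(name):
    return eyes.read_camera(name)
def P(name,u,v,d):
    c=eyes.calibration(name); p=np.array([(u-c['cx'])/c['fx']*d,(v-c['cy'])/c['fy']*d,d])
    return np.array(c['R']).T@(p-np.array(c['t']))
def plane(name,u,v,z):
    c=eyes.calibration(name); R=np.array(c['R']);t=np.array(c['t']); o=-R.T@t
    r=R.T@np.array([(u-c['cx'])/c['fx'],(v-c['cy'])/c['fy'],1.]); return o+r*(z-o[2])/r[2]
def cloud(name,D):
    c=eyes.calibration(name);v,u=np.mgrid[:420,:560]
    p=np.stack([(u-c['cx'])/c['fx']*D,(v-c['cy'])/c['fy']*D,D],-1)
    return (p-np.array(c['t']))@np.array(c['R'])
E
python3 - <<'E'
from h import *
for n in("top","side"):
    a,d=cam(n); np.savez(n+'0.npz',a=a,d=d); cv2.imwrite(f'pics/{n}0.png',cv2.cvtColor(a,cv2.COLOR_RGB2BGR))
s=env.get_state(); print(s,env.pinch_z); c=eyes.calibration('top'); print(c); print(eyes.calibration('wrist'))
E
```

```text
{'clock': 0.1, 'joint_pos': array([ 1.13842003e+00,  3.13922511e-01,  4.50902608e-02,  1.30363790e+00,
       -3.65370936e-06,  1.43119278e+00]), 'qvel': array([ 0.00095321, -0.00112699,  0.00303156,  0.00085436,  0.000371  ,
        0.00187741]), 'tau': array([ 1.89264334e-03, -4.81725383e+01,  2.99244905e+01,  1.27243533e-02,
       -1.43781808e-04,  7.06154751e-06]), 'tcp_pos': array([0.16574734, 0.55006345, 0.20979873]), 'orientation': array([-2.34346832e-04,  1.45864062e-01,  9.89304288e-01, -8.03436088e-04]), 'wrist_force': array([ 0.24445118,  0.29132374, -0.34783886]), 'ft_torque': array([ 0.00372324, -0.00552356, -0.02634653]), 'grip_force': 0.0, 'finger_gap': 0.0854409274026759} 0.0187
{'fx': 466.53660991800564, 'fy': 466.53660991800564, 'cx': 278.4749283261499, 'cy': 217.9616492656899, 'R': array([[-0.06449524, -0.99791501,  0.00245012],
       [-0.97414596,  0.06242595, -0.21712359],
       [ 0.21651794, -0.01639022, -0.97614105]]), 't': array([0.00913628, 0.55597895, 1.40530638])}
{'fx': 329.7734656755484, 'fy': 329.7734656755484, 'cx': 277.76892451546905, 'cy': 208.04326337255483, 'tool_from_camera': array([[-3.27558998e-04, -9.60515458e-01, -2.78226431e-01,
         7.09980401e-02],
       [ 9.99999836e-01, -4.45611057e-04,  3.61063339e-04,
        -2.93577931e-04],
       [-4.70787692e-04, -2.78226267e-01,  9.60515446e-01,
        -1.62328435e-01],
       [ 0.00000000e+00,  0.00000000e+00,  0.00000000e+00,
         1.00000000e+00]])}
```

View pics/top0.png

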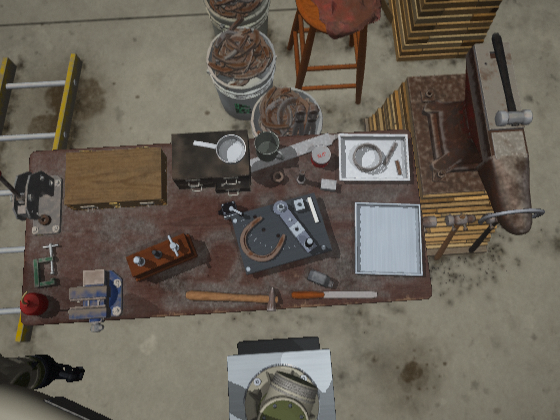

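View pics/side0.png

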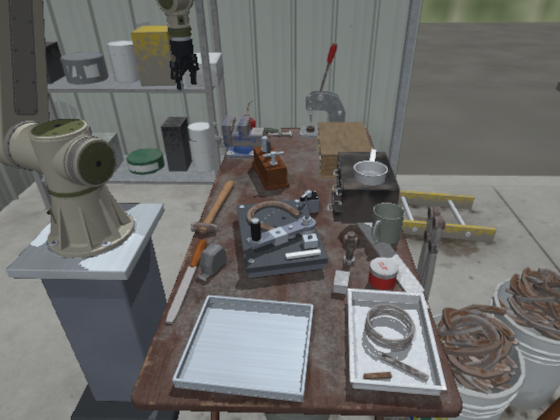

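The top view shows the bender around (285,240), shoe (265,242), pivot (281,209), handle (323,250), tray at right (389,239) and pin block (160,258). In the side view the block is at (270,170). Next I'll zoom in and measure.

Run:
```python
from h import *
z=np.load('top0.npz');a,d=z['a'],z['d']
c=cv2.resize(a[185:295,120:345],None,fx=3.5,fy=3.5,interpolation=cv2.INTER_CUBIC)
cv2.imwrite('pics/crop1.png',cv2.cvtColor(c,cv2.COLOR_RGB2BGR))
X=cloud('top',d)
# tray: high points
hsv=cv2.cvtColor(a,cv2.COLOR_RGB2HSV)
m=((hsv[...,1]<60)&(hsv[...,2]>110)).astype(np.uint8); m[:,:345]=0;m[:,425:]=0;m[:198]=0;m[282:]=0
k=max(cv2.findContours(m,0,2)[0],key=cv2.contourArea);r=cv2.minAreaRect(k);print('tray',r)
for q in cv2.boxPoints(r):print(plane('top',*q,.023))
print('tray c',plane('top',*r[0],.02))
# shoe mask: rusty on bed
m=((hsv[...,0]<20)&(hsv[...,1]>60)&(X[...,2]>.035)&(X[...,2]<.06)).astype(np.uint8)
m[:,:225]=0;m[:,320:]=0;m[:195]=0;m[280:]=0
n,l,s,ce=cv2.connectedComponentsWithStats(m);i=1+np.argmax(s[1:,4]);print('shoe',s[i],ce[i])
v,u=np.where(l==i);p=np.array([plane('top',x,y,.049) for x,y in zip(u,v)])
print(p.min(0),p.max(0))
q,rad=cv2.minEnclosingCircle(p[:,:2].astype(np.float32));print(q,rad,'mean',p.mean(0))
# high points of block
m=(X[...,2]>.08)&(X[...,2]<.2);m[:,:115]=0;m[:,205:]=0;m[:225]=0;m[285:]=0
n,l,s,ce=cv2.connectedComponentsWithStats(m.astype(np.uint8))
for j in range(1,n):
  if s[j,4]>5: w=X[l==j];print('tool',s[j],w.mean(0),w.max(0))
m=(X[...,2]>.06)&(X[...,2]<.08);m[:,:115]=0;m[:,205:]=0;m[:225]=0;m[285:]=0
pp=X[m][:,:2].astype(np.float32);print('block top',cv2.minAreaRect(pp))
m=(X[...,2]>.1)&(X[...,2]<.14);m[:,:290]=0;m[:,345:]=0;m[:215]=0;m[285:]=0
print('handle',m.sum(),X[m].mean(0),X[m].min(0),X[m].max(0))
```

```text
tray ((388.5, 238.5), (73.0, 67.0), 90.0)
[ 0.60102292 -0.27907497  0.023     ]
[ 0.58709376 -0.49673934  0.023     ]
[ 0.35169925 -0.46565648  0.023     ]
[ 0.3652389  -0.25538105  0.023     ]
tray c [ 0.47471618 -0.37471592  0.02      ]
shoe [240 217  44  44 415] [257.5060241 243.7060241]
[ 0.42704189 -0.03745305  0.049     ] [0.56516251 0.09833276 0.049     ]
(0.49569353461265564, 0.03174940124154091) 0.06962861120700836 mean [0.48012529 0.04408865 0.049     ]
tool [167 235  12  21  88] [0.48268409 0.29599485 0.10735862] [0.51360777 0.31520092 0.11711419]
tool [152 250   8   7  38] [0.46309341 0.34687241 0.10934571] [0.47109952 0.35472167 0.12909034]
tool [133 256  11   9  72] [0.44401568 0.39857889 0.1104651 ] [0.45543891 0.41221686 0.12552408]
block top ((0.464203804731369, 0.34969595074653625), (0.06834741681814194, 0.19129016995429993), 19.257532119750977)
handle 52 [ 0.46592689 -0.11252883  0.12023726] [ 0.45600486 -0.12441886  0.100346  ] [ 0.47879536 -0.10278072  0.12933879]
```

View pics/crop1.png

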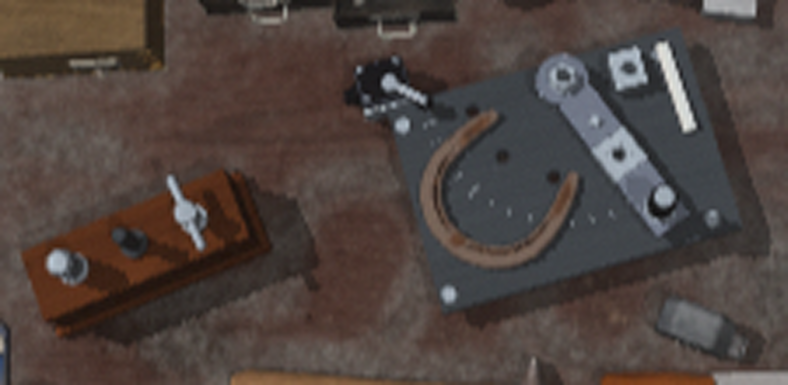

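The crop shows the round-headed pin at the left of the block at (65,265), with the dark drift in the middle and the T-key on the right. The shoe's ends are at (490,117) and (572,178), the pivot nut is at (563,77), the handle at (662,200), and the bed holes at (472,111), (502,156) and (553,177).

Run:
```python
from h import *
from scipy.optimize import least_squares as ls
z=np.load('top0.npz');a,d=z['a'],z['d'];X=cloud('top',d)
f=lambda cu,cv,h:plane('top',120+(cu+.5)/3.5-.5,185+(cv+.5)/3.5-.5,h)[:2]
piv=f(563,75,.084);holes=[f(472,111,.04),f(502,156,.04),f(553,177,.04)]
print('pivot',piv);
for h in holes:print('hole',h,np.linalg.norm(h-piv),np.arctan2(*(h-piv)[::-1]))
lock=f(619,155,.067);hd=f(662,194,.124);print('lock',lock,np.linalg.norm(lock-piv),'handle',hd,np.linalg.norm(hd-piv),np.arctan2(*(hd-piv)[::-1]))
m=(abs(X[...,2]-.04)<.006);m[:,:225]=0;m[:,340:]=0;m[:185]=0;m[285:]=0
n,l,s,_=cv2.connectedComponentsWithStats(m.astype(np.uint8));i=1+np.argmax(s[1:,4]);v,u=np.where(l==i)
k=np.array([plane('top',x,y,.04)[:2] for x,y in zip(u,v)],np.float32);r=cv2.minAreaRect(k);print('bed',r,X[l==i][:,2].mean())
yaw=np.deg2rad(r[2]);print([yaw,yaw-np.pi/2])
e1,e2=f(490,117,.049),f(572,178,.049);c=np.array([.4957,.0317]);print('ends',e1,e2,np.linalg.norm(e1-c),np.linalg.norm(e2-c))
t=c-(e1+e2)/2;t/=np.linalg.norm(t);print('toe dir',t,np.arctan2(t[1],t[0]),'toe',c+.059*t, 'floor tray z',X[225:255,375:405,2].mean())
h=f(62,256,.118);print('pin head',h, 'bodies',f(128,232,.125))
```

```text
pivot [ 0.58773904 -0.034936  ]
hole [0.57022071 0.04907442] 0.08581749491726005 1.7763760113007558
hole [0.52672646 0.0241751 ] 0.08495091008362016 2.3720225096750296
hole [ 0.50446711 -0.02071248] 0.08447793771697411 2.9724171290384067
lock [ 0.51559968 -0.08025307] 0.08519227003452172 handle [ 0.46847236 -0.11115273] 0.1415398518642545 -2.5729574901649643Traceback (most recent call last):
  File "<stdin>", line 11, in <module>
  File "h.py", line 9, in plane
    c=eyes.calibration(name); R=np.array(c['R']);t=np.array(c['t']); o=-R.T@t
ValueError: time passes only in moves, steps and waits
```

```bash
sed -i 's/^def cam/import functools\ncal=functools.lru_cache(None)(lambda n: eyes.calibration(n))\ndef cam/; s/c=eyes.calibration(name)/c=cal(name)/' h.py
python3 - <<'E'
from h import *
f=lambda cu,cv,h:plane('top',120+(cu+.5)/3.5-.5,185+(cv+.5)/3.5-.5,h)[:2]
e1,e2=f(490,117,.049),f(572,178,.049);c=np.array([.4957,.0317]);print('ends',e1,e2,np.linalg.norm(e1-c),np.linalg.norm(e2-c))
t=c-(e1+e2)/2;t/=np.linalg.norm(t);print('toe dir',t,np.arctan2(t[1],t[0]),'toe',c+.059*t)
print('pin head',f(62,256,.118),'tray c',plane('top',388.5,238.5,.02))
s=env.get_state();print(s['tcp_pos'],s['clock'])
from scipy.spatial.transform import Rotation as R
q=s['orientation'];M=R.from_quat([q[1],q[2],q[3],q[0]]).as_matrix();print(M.round(3))
print('tool yaw of y axis',np.degrees(np.arctan2(M[1,1],M[0,1])),'want',np.degrees(np.arctan2(t[1],t[0])))
E
```

```text
ends [0.56155738 0.03278862] [ 0.50081191 -0.03757076] 0.06586637635354312 0.06945912511747071
toe dir [-0.72112521  0.69280476] 2.376221408916268 toe [0.45315361 0.07257548]
pin head [0.44900599 0.39896241] tray c [ 0.47471618 -0.37471592  0.02      ]
[0.16574734 0.55006345 0.20979873] 0.1
[[-0.957  0.289 -0.001]
 [ 0.289  0.957 -0.002]
 [ 0.    -0.002 -1.   ]]
tool yaw of y axis 73.22536837884446 want 136.14745791953231
```

```bash
python3 -m jog '[0.6,-1,0,0,0,0.175,1, 0.6,-1,0,0,0,0.175,1, 0.6,-1,0,0,0,0.175,1, 0.6,-1,0,0,0,0.175,1, 0.6,-1,0,0,0,0.175,1, 0.6,-1,0,0,0,0.175,1, 0.6,-1,0,0,0,0.175,1]'; python3 -m jog '[0.6,-1,0,0,0,0.175,1, 0.6,-1,0,0,0,0.175,1, 0.6,-1,0,0,0,0.175,1, 0.6,-1,0,0,0,0.175,1, 0.6,-1,0,0,0,0.175,1, 0.6,-1,0,0,0,0.175,1, 0.6,-1,0,0,0,0.175,1]'; python3 -m jog '[0.235,-0.392,-0.355,0,0,0,1, 0.235,-0.392,-0.355,0,0,0,1, 0.235,-0.392,-0.355,0,0,0,1, 0.235,-0.392,-0.355,0,0,0,1, 0.235,-0.392,-0.355,0,0,0,1, 0.235,-0.392,-0.355,0,0,0,1]'
cat >> h.py <<'E'
from scipy.spatial.transform import Rotation as Ro
def pose():
    s=env.get_state();q=s['orientation'];return Ro.from_quat([q[1],q[2],q[3],q[0]]).as_matrix(),s['tcp_pos']
def wshot(fn):
    M,t=pose();a,d=cam('wrist');np.savez(fn+'.npz',a=a,d=d,M=M,t=t);cv2.imwrite(f'pics/{fn}.png',cv2.cvtColor(a,cv2.COLOR_RGB2BGR));return a,d,wcloud(d,M,t)
def wT(M,t):
    T=np.eye(4);T[:3,:3]=M;T[:3,3]=t;return T@cal('wrist')['tool_from_camera']
def wcloud(D,M,t):
    c=cal('wrist');v,u=np.mgrid[:420,:560];T=wT(M,t)
    p=np.stack([(u-c['cx'])/c['fx']*D,(v-c['cy'])/c['fy']*D,D],-1);return p@T[:3,:3].T+T[:3,3]
def wplane(u,v,z,M,t):
    c=cal('wrist');T=wT(M,t);r=T[:3,:3]@np.array([(u-c['cx'])/c['fx'],(v-c['cy'])/c['fy'],1.]);return T[:3,3]+r*(z-T[2,3])/r[2]
E
python3 - <<'E'
from h import *
a,d,X=wshot('w1')
print(env.get_state()['joint_pos'],pose()[1])
E
```

```text
clock: 0.68
tcp_pos: [0.288, 0.3459, 0.2103]
orientation: [-0.0, -0.125, 0.992, -0.001]
wrist_force: [-0.6, 0.3, -0.3]
finger_gap: 0.0856
grip_force: 0.0
clock: 1.27
tcp_pos: [0.4076, 0.1479, 0.2104]
orientation: [0.0, -0.392, 0.92, -0.001]
wrist_force: [0.2, 1.4, 0.2]
finger_gap: 0.0853
grip_force: 0.0
clock: 1.77
tcp_pos: [0.4526, 0.0726, 0.1396]
orientation: [-0.0, -0.392, 0.92, 0.0]
wrist_force: [0.4, -0.8, -0.6]
finger_gap: 0.0856
grip_force: 0.0
[-1.59418560e-02  1.25732465e-01 -3.70473763e-01  1.07449104e+00
  4.32330499e-04 -8.23492236e-01] [0.4528695  0.07292873 0.14014142]
```

View pics/w1.png

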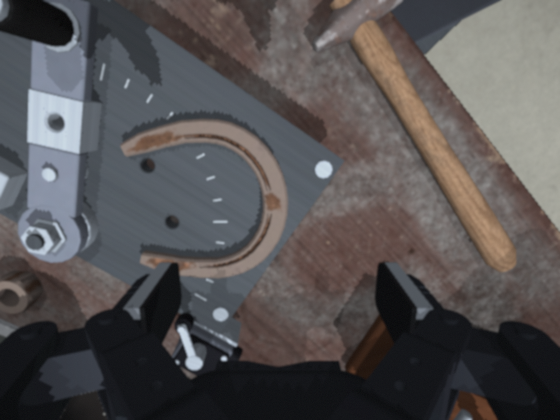

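The wrist view shows the shoe with its toe near (275,200) and ends at (125,150) and (145,260). Bed holes are visible at (148,165) and (172,221), the lock hole at (57,121) and the pivot nut at (40,240).

Run:
```python
from h import *
z=np.load('w1.npz');a,d,M,t=z['a'],z['d'],z['M'],z['t']
X=wcloud(d,M,t)
hsv=cv2.cvtColor(a,cv2.COLOR_RGB2HSV)
m=((hsv[...,0]<20)&(hsv[...,1]>50)&(hsv[...,2]>50)).astype(np.uint8);m[:,:110]=0;m[:,300:]=0;m[:110]=0;m[285:]=0
n,l,s,_=cv2.connectedComponentsWithStats(m);i=1+np.argmax(s[1:,4]);print(s[i],'z',np.median(X[l==i][:,2]))
v,u=np.where(l==i);p=np.array([wplane(x,y,.049,M,t)[:2] for x,y in zip(u,v)],np.float32)
c,r=cv2.minEnclosingCircle(p);c=np.array(c);print('c',c,r)
from scipy.optimize import least_squares
# outer boundary: max radius per angle, refit
for _ in range(4):
  w=p-c;an=np.arctan2(w[:,1],w[:,0]);rr=np.hypot(*w.T);b=(an*36/np.pi).astype(int)
  o=np.array([p[b==k][np.argmax(rr[b==k])] for k in np.unique(b) if rr[b==k].max()>.06])
  mt=p.mean(0)-c; o=o[((o-c)@mt)>-.2*.06*np.linalg.norm(mt)]
  f=least_squares(lambda q:np.hypot(*(o-q[:2]).T)-q[2],[*c,.069]);c=f.x[:2]
print('fit',f.x,np.std(f.fun))
e=(wplane(125,148,.049,M,t)+wplane(145,262,.049,M,t))[:2]/2
T=c-e;T/=np.linalg.norm(T);mt=p.mean(0)-c
print('dir',np.degrees(np.arctan2(T[1],T[0])),np.degrees(np.arctan2(mt[1],mt[0])),'toe',c+.059*T)
print('holes',wplane(148,165,.04,M,t),wplane(172,221,.04,M,t),'lock',wplane(57,121,.067,M,t),'piv',wplane(40,241,.084,M,t))
print('yaw y',np.degrees(np.arctan2(M[1,1],M[0,1])),t)
```

```text
[ 127  130  143   56 1003] z 0.04764052737190444
c [0.47563392 0.00932398] 0.055561404675245285Traceback (most recent call last):
  File "<stdin>", line 14, in <module>
ValueError: operands could not be broadcast together with shapes (0,) (2,)
```

Run:
```python
from h import *
z=np.load('w1.npz');a,d,M,t=z['a'],z['d'],z['M'],z['t']
a=a.astype(int)
m=((a[...,0]-a[...,2])>15).astype(np.uint8);m[:,:115]=0;m[:,300:]=0;m[:110]=0;m[285:]=0
m=cv2.morphologyEx(m,cv2.MORPH_CLOSE,np.ones((5,5),np.uint8))
n,l,s,_=cv2.connectedComponentsWithStats(m);X=wcloud(d,M,t)
for i in range(1,n):
  if s[i,4]>300: print(i,s[i],np.median(X[l==i][:,2]))
i=[k for k in range(1,n) if s[k,4]>300 and abs(np.median(X[l==k][:,2])-.048)<.006]
i=max(i,key=lambda k:s[k,4]);v,u=np.where((l==i)&(X[...,2]>.04))
p=np.array([wplane(x,y,.049,M,t)[:2] for x,y in zip(u,v)],np.float32)
c,r=cv2.minEnclosingCircle(p);print('c',c,r)
w=p-np.array(c);b=(np.arctan2(*w.T)*30/np.pi).astype(int);rr=np.hypot(*w.T)
rr0=[(k,rr[b==k].min().round(3),rr[b==k].max().round(3)) for k in np.unique(b)];print(rr0[::4])
c=np.array(c);e=(wplane(125,148,.049,M,t)+wplane(145,262,.049,M,t))[:2]/2
T=c-e;T/=np.linalg.norm(T);mt=p.mean(0)-c
print('dir',np.degrees(np.arctan2(T[1],T[0])),np.degrees(np.arctan2(mt[1],mt[0])),'toe',c+.059*T)
print('holes',wplane(148,165,.04,M,t),wplane(172,221,.04,M,t),'lock',wplane(57,121,.067,M,t),'piv',wplane(40,241,.084,M,t))
print('yaw y',np.degrees(np.arctan2(M[1,1],M[0,1])),t)
```

```text
4 [ 122  120  165  157 6813] 0.04797319279675483
6 [280 226  20  59 750] -0.0007628094839301214
c (0.49806228280067444, 0.027889030054211617) 0.07124562561511993
[(np.int64(-29), np.float64(0.055), np.float64(0.07)), (np.int64(-25), np.float64(0.05), np.float64(0.064)), (np.int64(-21), np.float64(0.05), np.float64(0.066)), (np.int64(-17), np.float64(0.053), np.float64(0.07)), (np.int64(-13), np.float64(0.053), np.float64(0.071)), (np.int64(-9), np.float64(0.053), np.float64(0.071)), (np.int64(-5), np.float64(0.053), np.float64(0.07)), (np.int64(-1), np.float64(0.053), np.float64(0.07)), (np.int64(3), np.float64(0.052), np.float64(0.067)), (np.int64(7), np.float64(0.05), np.float64(0.063)), (np.int64(11), np.float64(0.051), np.float64(0.057)), (np.int64(15), np.float64(0.063), np.float64(0.07))]
dir 139.49556757457813 160.03269897955022 toe [0.4532013  0.06620994]
holes [ 0.50560121 -0.02100387  0.04      ] [0.52735512 0.02322843 0.04      ] lock [ 0.51682459 -0.07963175  0.067     ] piv [ 0.58521019 -0.03193897  0.084     ]
yaw y 136.21409050647463 [0.4525934  0.07258385 0.1396252 ]
```

```bash
python3 -m jog '[0,-0.018,-0.2,0,0,0,0.2, 0,-0.018,-0.3,0,0,0,0.2, 0,-0.018,-0.4,0,0,0,0.2, 0,-0.018,-0.45,0,0,0,0.2, 0,-0.018,-0.48,0,0,0,0.2, 0,-0.018,-0.48,0,0,0,0.2]' && python3 -m jog '[0,0,0,0,0,0,-1, 0,0,0,0,0,0,-1, 0,0,0,0,0,0,-1, 0,0,0,0,0,0,-1, 0,0,0,0,0,0,-1, 0,0,0,0,0,0,-1]' 90
```

```text
clock: 2.32
tcp_pos: [0.4524, 0.0696, 0.0434]
orientation: [-0.0, -0.393, 0.919, 0.0]
wrist_force: [-0.2, 0.1, -0.4]
finger_gap: 0.0514
grip_force: 0.0
clock: 2.82
tcp_pos: [0.4532, 0.0685, 0.044]
orientation: [0.0, -0.392, 0.92, -0.0]
wrist_force: [-0.5, -0.3, -0.5]
finger_gap: -0.0001
grip_force: 0.0
```

The fingers closed on nothing, so I'll look.

Run:
```python
from h import *
a,d,X=wshot('w2')
```

```text
(no output)
```

View pics/w2.png

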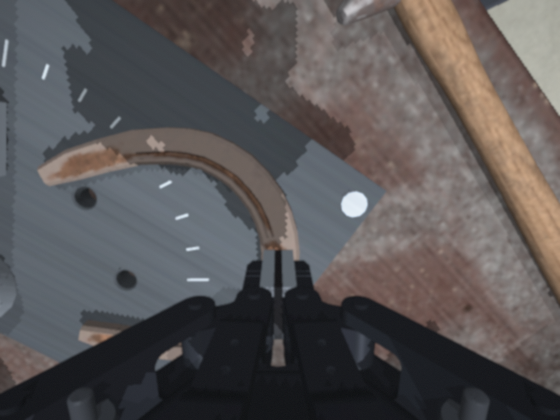

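The shut fingers are at (277,270), on or beside the toe web. I'll check their positions in the depth data.

Run:
```python
from h import *
z=np.load('w2.npz');a,d,M,t=z['a'],z['d'],z['M'],z['t'];X=wcloud(d,M,t)
print(t)
for (u,v) in [(200,140),(245,170),(270,215),(285,235),(278,240),(320,220),(150,190),(270,262),(285,262),(277,275),(95,332),(165,352)]: print(u,v,a[v,u],X[v,u].round(4))
a2,d2=cam('side');np.savez('s2.npz',a=a2,d=d2)
c=cal('side');p=c['R']@t+c['t'];u,v=c['fx']*p[0]/p[2]+c['cx'],c['fy']*p[1]/p[2]+c['cy'];print(u,v)
u,v=int(u),int(v);k=cv2.resize(a2[max(v-60,0):v+40,u-65:u+65],None,fx=6,fy=6,interpolation=cv2.INTER_CUBIC)
cv2.imwrite('pics/s2.png',cv2.cvtColor(k,cv2.COLOR_RGB2BGR))
```

```text
[0.45324727 0.06851305 0.04397538]
200 140 [108  98  93] [0.4389 0.001  0.0485]
245 170 [110  99  94] [0.4339 0.0257 0.0479]
270 215 [109  99  93] [0.4408 0.0502 0.0489]
285 235 [120 109 104] [0.443  0.0635 0.0478]
278 240 [105  96  91] [0.4475 0.063  0.0478]
320 220 [104 113 121] [0.4257 0.0725 0.0398]
150 190 [104 111 119] [ 0.4785 -0.0006  0.0396]
270 262 [ 94 101 108] [0.4477 0.0584 0.0805]
285 262 [ 95 102 109] [0.4434 0.0629 0.0799]
277 275 [24 24 25] [0.4452 0.06   0.093 ]
95 332 [137 121 112] [0.5602 0.0318 0.0477]
165 352 [118 108 104] [0.4704 0.0417 0.1299]
257.51462944161676 206.94169214758955
```

View pics/s2.png

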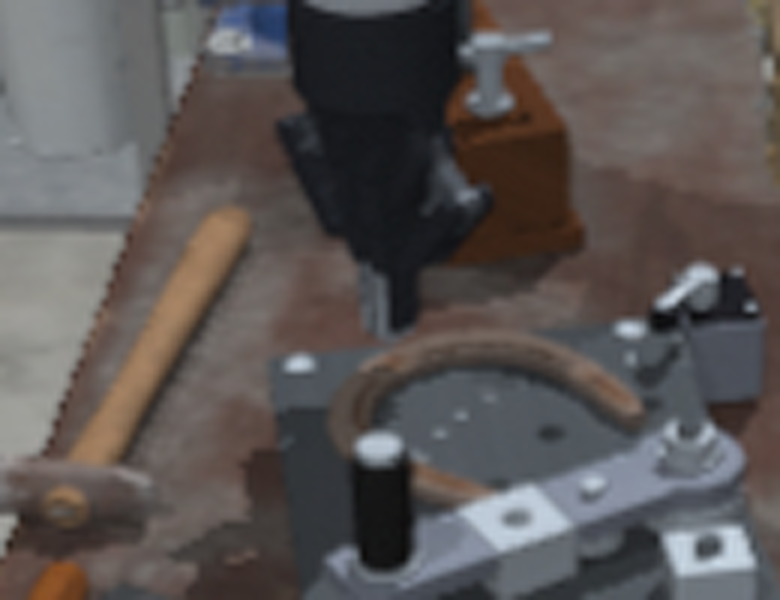

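The side view shows the shut fingertips at crop (395,330), about 5 px above the shoe's toe at (370,365). I'll measure that in depth.

Run:
```python
from h import *
z=np.load('s2.npz');d=z['d'];X=cloud('side',d)
for cu,cv in [(385,300),(385,318),(390,325),(395,328),(400,335),(405,300),(350,370),(360,365),(345,390),(470,340),(420,345),(300,400),(420,430)]:
  u,v=int(192+cu/6),int(146+cv/6);print(cu,cv,z['a'][v,u],X[v,u].round(4))
```

```text
385 300 [69 74 80] [0.4521 0.0592 0.0853]
385 318 [70 74 80] [0.4518 0.0575 0.0767]
390 325 [33 34 39] [0.4543 0.0578 0.0733]
395 328 [33 34 39] [0.4543 0.0578 0.0733]
400 335 [58 60 64] [0.4572 0.0557 0.0714]
405 300 [24 26 30] [0.4607 0.0559 0.0873]
350 370 [80 85 90] [0.4308 0.0762 0.0387]
360 365 [103 100  99] [0.4363 0.0787 0.0406]
345 390 [85 76 70] [0.4324 0.042  0.0471]
470 340 [111  98  91] [0.4869 0.093  0.0458]
420 345 [109  96  89] [0.4645 0.0859 0.0464]
300 400 [80 87 93] [0.4115 0.0486 0.0393]
420 430 [83 89 95] [ 0.5782 -0.9013  0.6551]
```

Both cameras put the fingertips near z≈0.07 rather than 0.044. I'll open, go lower in small steps and watch the force.

```bash
python3 -m jog '[0,0,0,0,0,0,0.2, 0,0,0,0,0,0,0.2, 0,0,0,0,0,0,0.2, 0,0,-0.03,0,0,0,0.2, 0,0,-0.06,0,0,0,0.2, 0,0,-0.06,0,0,0,0.2]' 30
python3 - <<'E'
from h import *
a,d=cam('side');np.savez('s3.npz',a=a,d=d);X=cloud('side',d);t=pose()[1]
dark=(a.max(2)<85)
b=(abs(X[...,0]-t[0])<.06)&(abs(X[...,1]-t[1])<.05)&(X[...,2]>.052)&(X[...,2]<.2)
print(t,X[b][:,2].min(), sorted(X[b&dark][:,2])[:8])
v,u=np.where(b);j=np.argsort(-v)[:8];print([(u[k],v[k],X[v[k],u[k]].round(3)) for k in j])
E
```

```text
clock: 3.42
tcp_pos: [0.4519, 0.0686, 0.0302]
orientation: [-0.001, -0.392, 0.92, 0.0]
wrist_force: [-0.7, 0.1, 0.9]
finger_gap: 0.0514
grip_force: 0.0
[0.45200581 0.06856629 0.03061722] 0.052843113328603496 [np.float64(0.052843113328603496), np.float64(0.05336250179237645), np.float64(0.05431214633749895), np.float64(0.054791223605964105), np.float64(0.054929931359794855), np.float64(0.0558274357260101), np.float64(0.05636361093608804), np.float64(0.05645093938859629)]
[(np.int64(263), np.int64(209), array([0.472, 0.04 , 0.056])), (np.int64(262), np.int64(209), array([0.469, 0.04 , 0.056])), (np.int64(261), np.int64(209), array([0.466, 0.043, 0.054])), (np.int64(265), np.int64(208), array([0.477, 0.047, 0.054])), (np.int64(264), np.int64(208), array([0.475, 0.035, 0.062])), (np.int64(263), np.int64(208), array([0.472, 0.038, 0.06 ])), (np.int64(262), np.int64(208), array([0.469, 0.04 , 0.059])), (np.int64(261), np.int64(208), array([0.466, 0.04 , 0.059]))]
```

```bash
python3 -m jog '[0,0,-0.02,0,0,0,0, 0,0,-0.04,0,0,0,0, 0,0,-0.04,0,0,0,0]'; python3 -m jog '[0,0,-0.01,0,0,0,0, 0,0,-0.02,0,0,0,0, 0,0,-0.02,0,0,0,0]';python3 - <<'E'
from h import *
a,d=cam('side');np.savez('s4.npz',a=a,d=d);X=cloud('side',d);t=pose()[1]
dark=(a.max(2)<85)
b=(abs(X[...,0]-t[0])<.06)&(abs(X[...,1]-t[1])<.05)&(X[...,2]>.042)&(X[...,2]<.2)
v,u=np.where(b&dark);j=np.argsort(-v)[:12];print([(u[k],v[k],X[v[k],u[k]].round(3)) for k in j])
k=cv2.resize(a[150:240,195:320],None,fx=6,fy=6,interpolation=cv2.INTER_CUBIC);cv2.imwrite('pics/s4.png',cv2.cvtColor(k,cv2.COLOR_RGB2BGR))
E
```

```text
clock: 3.72
tcp_pos: [0.4524, 0.0686, 0.0228]
orientation: [-0.001, -0.393, 0.92, 0.0]
wrist_force: [-1.2, -0.4, 0.2]
finger_gap: 0.0426
grip_force: 0.0
clock: 3.97
tcp_pos: [0.4528, 0.0686, 0.0193]
orientation: [-0.0, -0.393, 0.92, 0.0]
wrist_force: [-0.5, -0.3, -0.3]
finger_gap: 0.0425
grip_force: 0.0
[(np.int64(252), np.int64(216), array([0.443, 0.021, 0.045])), (np.int64(253), np.int64(215), array([0.446, 0.022, 0.047])), (np.int64(252), np.int64(215), array([0.443, 0.02 , 0.048])), (np.int64(250), np.int64(215), array([0.437, 0.023, 0.046])), (np.int64(247), np.int64(215), array([0.429, 0.024, 0.046])), (np.int64(249), np.int64(215), array([0.435, 0.021, 0.048])), (np.int64(248), np.int64(215), array([0.432, 0.019, 0.049])), (np.int64(251), np.int64(215), array([0.44 , 0.024, 0.046])), (np.int64(249), np.int64(214), array([0.434, 0.026, 0.048])), (np.int64(247), np.int64(214), array([0.429, 0.025, 0.048])), (np.int64(250), np.int64(214), array([0.437, 0.028, 0.047])), (np.int64(254), np.int64(214), array([0.447, 0.035, 0.042]))]
```

View pics/s4.png

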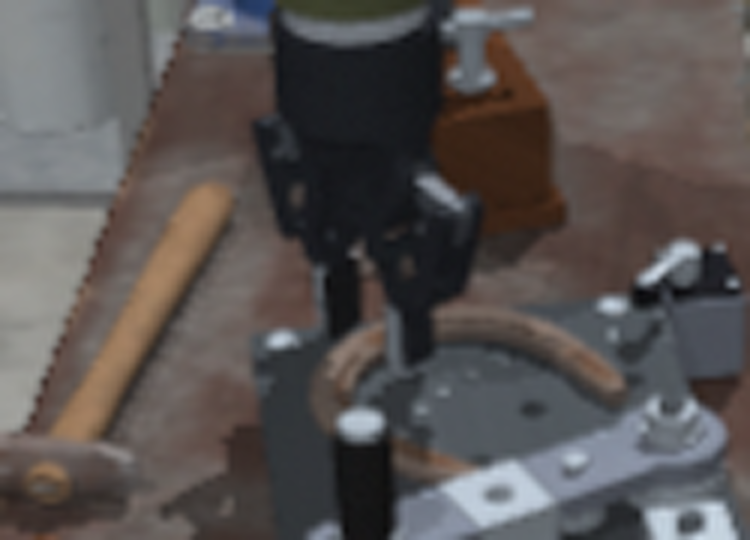

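The fingers now straddle the web, the inner one at (415,360). Real tips are about 20 mm above the reported TCP. I'll close the fingers.

```bash
python3 -m jog '[0,0,0,0,0,0,-1, 0,0,0,0,0,0,-1, 0,0,0,0,0,0,-1, 0,0,0,0,0,0,-1, 0,0,0,0,0,0,-1]' 90
```

```text
clock: 4.43
tcp_pos: [0.4539, 0.0688, 0.0202]
orientation: [0.001, -0.393, 0.92, -0.0]
wrist_force: [0.8, 1.7, 4.8]
finger_gap: 0.0175
grip_force: 93.1
```

```bash
python3 -m jog '[0,0,0.05,0,0,0,-1, 0,0,0.15,0,0,0,-1, 0,0,0.3,0,0,0,-1, 0,0,0.45,0,0,0,-1, 0,0,0.6,0,0,0,-1, 0,0,0.65,0,0,0,-1, 0,0,0.65,0,0,0,-1]'; python3 -m jog '[0,-0.1,0,0,0,0,-1, 0,-0.25,0,0,0,0,-1, 0,-0.4,0,0,0,0,-1, -0.04,-0.55,0,0,0,0,-1, -0.06,-0.7,0,0,0,0,-1, -0.06,-0.85,0,0,0,0,-1, -0.06,-1,0,0,0,0,-1, -0.06,-1,0,0,0,0,-1]'; python3 -m jog '[0,-0.15,0,0,0,0,-1, 0,-0.3,0,0,0,0,-1, 0,-0.45,0,0,0,0,-1, -0.04,-0.6,0,0,0,0,-1, -0.06,-0.75,0,0,0,0,-1, -0.06,-0.9,0,0,0,0,-1, -0.06,-1,0,0,0,0,-1, -0.06,-1,0,0,0,0,-1]'
python3 - <<'E'
from h import *
a,d=cam('top');np.savez('t5.npz',a=a,d=d)
a,d,X=wshot('w5')
s,ds=cam('side')
k=np.hstack([cv2.resize(s[270:410,140:330],(400,295)),cv2.resize(a,(400,300))[:295]])
cv2.imwrite('pics/c5.png',cv2.cvtColor(k,cv2.COLOR_RGB2BGR))
E
```

```text
clock: 5.02
tcp_pos: [0.4544, 0.0685, 0.1513]
orientation: [0.002, -0.393, 0.92, -0.001]
wrist_force: [0.0, 0.5, -4.1]
finger_gap: 0.0175
grip_force: 93.5
clock: 5.68
tcp_pos: [0.4401, -0.1357, 0.1469]
orientation: [-0.002, -0.39, 0.921, -0.0]
wrist_force: [1.3, -0.1, -3.3]
finger_gap: 0.017
grip_force: 93.7
clock: 6.35
tcp_pos: [0.428, -0.3346, 0.1465]
orientation: [-0.001, -0.391, 0.921, 0.001]
wrist_force: [0.6, -1.4, -4.1]
finger_gap: 0.0175
grip_force: 93.9
```

View pics/c5.png

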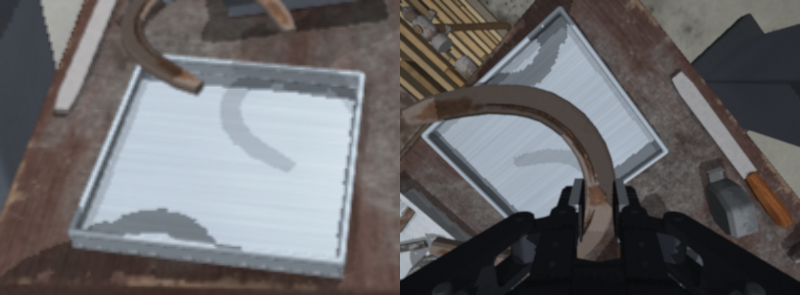

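The shoe hangs level over the tray. I'll check its tilt and lower it.

```bash
python3 - <<'E'
from h import *
z=np.load('w5.npz');a,d,M,t=z['a'],z['d'],z['M'],z['t'];X=wcloud(d,M,t)
m=(X[...,2]>.12)&(X[...,2]<.23);m[235:]=0
p=X[m];w=p.mean(0);n=np.linalg.svd(p-w,full_matrices=0)[2][2];print(m.sum(),p.min(0),p.max(0),n)
t5=np.load('t5.npz');Xt=cloud('top',t5['d']);r=Xt[230:275,360:410].reshape(-1,3);print(np.median(r[:,2]))
E
python3 -m jog '[0,0,-0.15,0,0,0,-1, 0,0,-0.3,0,0,0,-1, 0,0,-0.45,0,0,0,-1, 0,0,-0.6,0,0,0,-1, 0,0,-0.7,0,0,0,-1, 0,0,-0.75,0,0,0,-1, 0,0,-0.78,0,0,0,-1, 0,0,-0.8,0,0,0,-1, 0,0,-0.8,0,0,0,-1]'
```

```text
13331 [ 0.39775528 -0.45064221  0.16598807] [ 0.47534266 -0.33923848  0.17647064] [ 0.00575936 -0.00162217  0.9999821 ]
0.6955869771642351
clock: 7.25
tcp_pos: [0.4293, -0.3312, -0.0102]
orientation: [0.0, -0.393, 0.92, -0.0]
wrist_force: [-0.4, 0.8, -3.4]
finger_gap: 0.0177
grip_force: 93.9
```

```bash
python3 -m jog '[0,0,-0.015,0,0,0,-1, 0,0,-0.03,0,0,0,-1, 0,0,-0.03,0,0,0,-1]'; python3 -m jog '[0,0,0,0,0,0,-0.2, 0,0,0,0,0,0,0, 0,0,0,0,0,0,0, 0,0,0,0,0,0,0, 0,0,0.1,0,0,0,0, 0,0,0.2,0,0,0,0, 0,0,0.4,0,0,0,0, 0,0,0.6,0,0,0,0, 0,0,0.8,0,0,0,0, 0,0,0.8,0,0,0,0]' 40
python3 - <<'E'
from h import *
a,d,X=wshot('w6');m=(X[...,2]>.006)&(X[...,2]<.016)
print('shoe z',np.percentile(X[150:230,180:300][...,2],[5,50,95]))
p=X[m&(a[...,0].astype(int)-a[...,2]>8)];p=p[(abs(p[:,0]-.47)<.085)&(abs(p[:,1]+.37)<.085)]
print(len(p),p.min(0),p.max(0),cv2.minEnclosingCircle(p[:,:2].astype(np.float32)))
E
```

```text
clock: 7.5
tcp_pos: [0.4293, -0.3318, -0.0159]
orientation: [0.0, -0.392, 0.92, -0.001]
wrist_force: [-0.1, -1.1, -3.8]
finger_gap: 0.0174
grip_force: 93.9
clock: 8.33
tcp_pos: [0.4326, -0.3351, 0.1525]
orientation: [0.002, -0.393, 0.92, -0.007]
wrist_force: [1.4, -1.3, -0.4]
finger_gap: 0.0427
grip_force: 0.0
shoe z [0.00114503 0.00245824 0.01150832]
5134 [ 0.40005497 -0.44783147  0.00637643] [ 0.54127536 -0.30640956  0.01391357] ((0.4701622724533081, -0.37669092416763306), 0.07126510143280029)
```

Shoe is flat in the tray at (0.470,-0.377), close to the tray centre. Next I'll work out the handle arc.

Run:
```python
from h import *
from scipy.optimize import least_squares
H=np.array([[.5702,.0491],[.5269,.0239],[.5047,-.0208],[.5160,-.0801]])
f=least_squares(lambda q:np.r_[np.hypot(*(H-q).T)-.085,(q-[.5865,-.0335])*.5],[.5865,-.0335]);piv=f.x
an=[np.arctan2(*(h-piv)[::-1])%(2*np.pi) for h in H];print(piv,f.fun,an,[an[0],an[1]-.6,an[2]-1.2])
home=np.mean([an[0],an[1]-.6,an[2]-1.2]);hd=np.array([.4685,-.1112]);ah=np.arctan2(*(hd-piv)[::-1])%(2*np.pi)
th=an[3]-home;print('home',home,'th lock',th,'handle',ah-home)
th=(th+ah-home)/2
P=lambda q:piv+.145*np.array([np.cos(home+q),np.sin(home+q)])
s=P(th);print('start',s,'th',th,'homepos',P(0),'bed hole',piv+.085*np.array([np.cos(home),np.sin(home)]))
for q in np.r_[np.arange(th,0.1,-.18),.1,0.05,0]: print(q.round(3),((P(q)-s)/.2).round(3),P(q).round(4))
M,t=pose();print(t,((s-t[:2])/.2),np.degrees(np.arctan2(M[1,1],M[0,1])),np.degrees(home))
```

```text
[ 0.58812002 -0.03439064] [ 0.00039212 -0.00046782 -0.00048015  0.00038527  0.00081001 -0.00044532] [np.float64(1.782223694354533), np.float64(2.380701082215692), np.float64(2.980093371362421), np.float64(3.706492011166135)] [np.float64(1.782223694354533), np.float64(1.7807010822156921), np.float64(1.780093371362421)]
home 1.7810060493108821 th lock 1.925485961855253 handle 1.931396132932473
start [ 0.46587678 -0.11237518] th 1.928441047393863 homepos [0.5578636 0.1074175] bed hole [0.5703835  0.04873827]
1.928 [0. 0.] [ 0.4659 -0.1124]
1.748 [-0.06   0.116] [ 0.4539 -0.0892]
1.568 [-0.098  0.24 ] [ 0.4462 -0.0643]
1.388 [-0.114  0.37 ] [ 0.4432 -0.0384]
1.208 [-0.105  0.5  ] [ 0.4448 -0.0124]
1.028 [-0.074  0.626] [0.451  0.0129]
0.848 [-0.021  0.745] [0.4617 0.0367]
0.668 [0.053 0.853] [0.4765 0.0581]
0.488 [0.145 0.945] [0.4949 0.0766]
0.308 [0.252 1.02 ] [0.5162 0.0915]
0.128 [0.37  1.074] [0.5399 0.1024]
0.1 [0.39 1.08] [0.5439 0.1037]
0.05 [0.425 1.091] [0.5508 0.1057]
0.0 [0.46  1.099] [0.5579 0.1074]
[ 0.43169505 -0.33419821  0.14906261] [0.17090866 1.10911514] 136.22769667393135 102.04412991278213
```

```bash
python3 -m jog '[0.05,0.2,0,0,0,-0.19,0.4, 0.1,0.4,0,0,0,-0.19,0.4, 0.17,0.6,0,0,0,-0.19,0.4, 0.17,0.8,0,0,0,-0.19,0.4, 0.17,1,0,0,0,-0.19,0.4, 0.17,1,0,0,0,-0.19,0.4, 0.17,1,0,0,0,-0.19,0.4]'; python3 -m jog '[0,0.11,0,0,0,0,0.4, 0,0.11,0,0,0,0,0.4, 0,0.11,0,0,0,0,0.4]'
python3 - <<'E'
from h import *
a,d,X=wshot('w7');m=(X[...,2]>.11)&(X[...,2]<.132);m[300:]=0
s=X[m];print(m.sum(),s.mean(0),s.min(0),s.max(0)); v,u=np.where(m);print(u.min(),u.max(),v.min(),v.max(),pose()[1])
k=cv2.resize(a,(420,315));cv2.imwrite('pics/w7s.png',cv2.cvtColor(k,cv2.COLOR_RGB2BGR))
E
```

```text
clock: 8.97
tcp_pos: [0.4619, -0.128, 0.1428]
orientation: [-0.001, -0.107, 0.994, 0.001]
wrist_force: [-0.6, -0.4, -0.4]
finger_gap: 0.0602
grip_force: 0.0
clock: 9.22
tcp_pos: [0.4628, -0.1096, 0.1431]
orientation: [-0.0, -0.105, 0.994, -0.0]
wrist_force: [-0.2, -0.7, -0.3]
finger_gap: 0.0597
grip_force: 0.0
1130 [ 0.46599822 -0.11415606  0.12010272] [ 0.45711366 -0.12547853  0.11003229] [ 0.47777363 -0.10192661  0.12493853]
251 288 221 259 [ 0.46300938 -0.11018875  0.14324456]
```

Handle confirmed at (0.467,-0.113). Descending and gripping.

```bash
python3 -m jog '[0.017,-0.012,-0.1,0,0,0,0.4, 0.017,-0.012,-0.2,0,0,0,0.4, 0.017,-0.012,-0.3,0,0,0,0.4, 0.017,-0.012,-0.39,0,0,0,0.4, 0.017,-0.012,-0.39,0,0,0,0.4]'; python3 -m jog '[0,0,0,0,0,0,-1, 0,0,0,0,0,0,-1, 0,0,0,0,0,0,-1, 0,0,0,0,0,0,-1, 0,0,0,0,0,0,-1]' 60
```

```text
clock: 9.68
tcp_pos: [0.4639, -0.1122, 0.0622]
orientation: [-0.003, -0.104, 0.995, 0.001]
wrist_force: [-1.0, 0.8, -0.1]
finger_gap: 0.0599
grip_force: 0.0
clock: 10.1
tcp_pos: [0.4674, -0.113, 0.0671]
orientation: [0.001, -0.105, 0.995, -0.001]
wrist_force: [-1.2, -3.0, 6.2]
finger_gap: 0.0222
grip_force: 58.9
```

```bash
python3 -m jog '[-0.03,0.058,0,0,0,0,-1, -0.06,0.116,0,0,0,0,-1, -0.098,0.24,0,0,0,0,-1, -0.114,0.37,0,0,0,0,-1, -0.105,0.5,0,0,0,0,-1, -0.074,0.626,0,0,0,0,-1, -0.021,0.745,0,0,0,0,-1, 0.053,0.853,0,0,0,0,-1, 0.098,0.9,0,0,0,0,-1, 0.145,0.945,0,0,0,0,-1, 0.145,0.945,0,0,0,0,-1]'
python3 - <<'E'
from h import *
piv=np.array([.5881,-.0344]);t=pose()[1];w=t[:2]-piv;q=np.arctan2(w[1],w[0])-1.781;print(t,q,np.hypot(*w))
h=piv+.145*np.array([np.cos(1.781),np.sin(1.781)])
for g in(.3,.2,.15,.1,.05,.03,0):
  print(g,((piv+.145*np.array([np.cos(1.781+g),np.sin(1.781+g)])-t[:2])/.2).round(3))
E
```

```text
clock: 11.02
tcp_pos: [0.4992, 0.0781, 0.0671]
orientation: [0.003, -0.106, 0.994, -0.0]
wrist_force: [5.3, -0.8, 6.2]
finger_gap: 0.022
grip_force: 60.5
[0.49921877 0.07807881 0.06712533] 0.4585356205549258 0.1433574388834382
0.3 [0.09 0.07]
0.2 [0.155 0.102]
0.15 [0.189 0.116]
0.1 [0.223 0.128]
0.05 [0.258 0.138]
0.03 [0.272 0.142]
0 [0.293 0.147]
```

```bash
python3 -m jog '[0.045,0.035,0,0,0,0,-1, 0.09,0.07,0,0,0,0,-1, 0.125,0.087,0,0,0,0,-1, 0.155,0.102,0,0,0,0,-1, 0.189,0.116,0,0,0,0,-1, 0.21,0.124,0,0,0,0,-1, 0.237,0.132,0,0,0,0,-1, 0.237,0.132,0,0,0,0,-1, 0.237,0.132,0,0,0,0,-1]'
cat > arm.py <<'E'
from h import *
piv=np.array([.5881,-.0344]);t=pose()[1];w=t[:2]-piv;q=np.arctan2(w[1],w[0])-1.781;print(t,'theta from tcp',q,np.hypot(*w))
a,d=cam('top');np.savez('t8.npz',a=a,d=d);X=cloud('top',d)
# switch/handle seen from wrist
a,d,X=wshot('w8')
E
python3 arm.py
```

```text
clock: 11.77
tcp_pos: [0.5443, 0.1025, 0.0671]
orientation: [0.002, -0.104, 0.995, -0.001]
wrist_force: [1.1, -3.0, 6.8]
finger_gap: 0.0222
grip_force: 60.7
[0.5442861  0.10253697 0.0671403 ] theta from tcp 0.09946001766204637 0.14377549224471173
```

```bash
python3 -m jog '[0.02,0.006,0,0,0,0,-1, 0.04,0.012,0,0,0,0,-1, 0.058,0.016,0,0,0,0,-1, 0.058,0.016,0,0,0,0,-1, 0.058,0.016,0,0,0,0,-1]'; python3 arm.py
python3 - <<'E'
from h import *
z=np.load('w8.npz');a=z['a'];M,t=z['M'],z['t'];c=cal('wrist');T=np.linalg.inv(wT(M,t))
for n,p in dict(lock=[.5704,.0487,.067],piv=[.5881,-.0344,.084],roller=[.61,.11,.065]).items():
  q=T@np.r_[p,1];print(n,c['fx']*q[0]/q[2]+c['cx'],c['fy']*q[1]/q[2]+c['cy'])
E
```

```text
clock: 12.28
tcp_pos: [0.5548, 0.1056, 0.0671]
orientation: [0.001, -0.104, 0.995, -0.001]
wrist_force: [-0.5, -3.9, 7.9]
finger_gap: 0.0219
grip_force: 60.9
[0.55477184 0.10557096 0.06708532] theta from tcp 0.023551290078568154 0.14388410319418626
lock 168.0729689083679 257.2408896975355
piv -17.456864023444155 272.12822608002074
roller 265.72061604054113 336.5002488751456
```

Run:
```python
from h import *
z=np.load('w8.npz');a=z['a'];M,t=z['M'],z['t'];X=wcloud(z['d'],M,t)
g=cv2.cvtColor(a,cv2.COLOR_RGB2GRAY);r=g[225:290,120:220]
m=(r<85).astype(np.uint8);n,l,s,ce=cv2.connectedComponentsWithStats(m)
for i in range(1,n):
  if 15<s[i,4]<1500:
    u,v=ce[i]+[120,225];p=wplane(u,v,.067,M,t);print(s[i],u,v,p[:2],np.hypot(*(p[:2]-[.5881,-.0344])),np.arctan2(p[1]+.0344,p[0]-.5881)-1.781)
c=cv2.resize(a[200:360,90:330],None,fx=3,fy=3,interpolation=cv2.INTER_CUBIC);cv2.imwrite('pics/w8c.png',cv2.cvtColor(c,cv2.COLOR_RGB2BGR))
```

```text
[44 22  7  8 30] 166.53333333333333 249.83333333333334 [0.56628411 0.04739895] 0.08465814037268615 0.05043107820801884
[89 49 11 16 71] 216.32394366197184 284.4225352112676 [0.58113066 0.07655839] 0.11117705080486813 -0.14747571801420567
```

View pics/w8c.png

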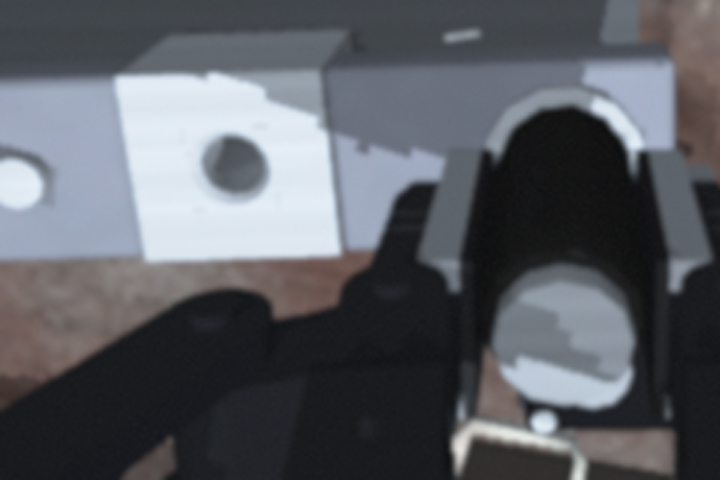

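The lock hole at crop (236,165) sits about 0.015–0.02 rad short of home, which agrees with the TCP estimate. One more small nudge, then I'll release.

```bash
python3 -m jog '[0.006,0.002,0,0,0,0,-1, 0.013,0.003,0,0,0,0,-1, 0.013,0.003,0,0,0,0,-1, 0.013,0.003,0,0,0,0,-1, 0.013,0.003,0,0,0,0,-1]'; python3 arm.py; python3 -m jog '[0,0,0,0,0,0,-0.2, 0,0,0,0,0,0,0.2, 0,0,0,0,0,0,0.2, 0,0,0,0,0,0,0.2, 0,0,0.15,0,0,0,0.2, 0,0,0.3,0,0,0,0.2, 0,0,0.45,0,0,0,0.2, 0,-0.15,0.6,0,0,0,0.2, 0,-0.25,0.6,0,0,0,0.2, 0,-0.25,0.6,0,0,0,0.2, 0,-0.25,0.6,0,0,0,0.2]' 40
python3 - <<'E'
from h import *
a,d,X=wshot('w9');z=np.load('w9.npz');M,t=z['M'],z['t'];print(t)
c=cal('wrist');T=np.linalg.inv(wT(M,t));q=T@np.r_[.5704,.0487,.067,1];U,V=c['fx']*q[0]/q[2]+c['cx'],c['fy']*q[1]/q[2]+c['cy'];print('pred',U,V)
u0,v0=int(U)-25,int(V)-25;r=cv2.cvtColor(a,cv2.COLOR_RGB2GRAY)[v0:v0+50,u0:u0+50]
for th in(90,130,170):
 n,l,s,ce=cv2.connectedComponentsWithStats((r<th).astype(np.uint8))
 for i in range(1,n):
  if 15<s[i,4]<600: p=wplane(*(ce[i]+[u0,v0]),.067,M,t);print(th,s[i],ce[i]+[u0,v0],p[:2],np.hypot(*(p[:2]-[.5881,-.0344])),np.arctan2(p[1]+.0344,p[0]-.5881)-1.781)
m=(X[...,2]>.112)&(X[...,2]<.13);m[300:]=0;w=X[m];print('handle',m.sum(),w.mean(0),np.arctan2(w.mean(0)[1]+.0344,w.mean(0)[0]-.5881)-1.781)
E
```

```text
clock: 12.8
tcp_pos: [0.5568, 0.106, 0.0671]
orientation: [0.0, -0.104, 0.995, -0.001]
wrist_force: [-2.3, -4.5, 9.8]
finger_gap: 0.0223
grip_force: 61.0
[0.55681475 0.10602692 0.06709617] theta from tcp 0.009003126683056806 0.14386969023292615
clock: 13.82
tcp_pos: [0.557, 0.0568, 0.1856]
orientation: [0.0, -0.104, 0.995, 0.0]
wrist_force: [-0.4, 0.2, -0.4]
finger_gap: 0.0516
grip_force: 0.0
[0.55696339 0.05684154 0.18561018]
pred 265.585928898104 209.23017684081762
90 [  0   0  50   6 109] [264.3853211  185.50458716] [0.5495244  0.04345765] 0.08689010641771325 0.24980792730485724
90 [21 21  9  7 42] [264.33333333 207.33333333] [0.56891017 0.04726964] 0.08389386039829083 0.020578851143911114
90 [ 11  44  39   6 126] [272.16666667 231.70634921] [0.58998197 0.05869741] 0.093116432203198 -0.23041603308345215
130 [  0   0  50  14 329] [265.94528875 187.14893617] [0.55067858 0.04507258] 0.08784220599935205 0.229871292828858
130 [ 20  20  11  11 106] [264.88679245 209.11320755] [0.57042172 0.04807141] 0.084344854586761 0.0009573456438640715
130 [  0  43  50   7 215] [265.5627907  231.26976744] [0.59080155 0.05276133] 0.08720318525338963 -0.24118862962199628
170 [ 19  19  13  14 142] [264.92253521 209.34507042] [0.57062562 0.04814445] 0.08437380840937699 -0.0015871351299707737
handle 762 [0.55587618 0.10405983 0.12042247] 0.018456433223384305
```

Arm is home: the lock hole is within 1 mm of the bed hole. Now to the pin.

```bash
python3 -m jog '[-0.05,0.2,0,0,0,-0.1,0.2, -0.1,0.4,0,0,0,-0.15,0.2, -0.15,0.6,0,0,0,-0.23,0.2, -0.2,0.8,0,0,0,-0.23,0.2, -0.25,1,0,0,0,-0.23,0.2, -0.25,1,0,0,0,-0.23,0.2, -0.25,1,0,0,0,-0.23,0.2]'; python3 -m jog '[-0.1,0.2,0,0,0,-0.1,0.2, -0.2,0.4,0,0,0,-0.15,0.2, -0.3,0.6,0,0,0,-0.23,0.2, -0.3,0.715,0,0,0,-0.23,0.2, -0.3,0.715,0,0,0,-0.23,0.2, -0.3,0.715,0,0,0,-0.23,0.2, -0.3,0.715,0,0,0,-0.23,0.2]'
python3 - <<'E'
from h import *
a,d,X=wshot('w10');z=np.load('w10.npz');M,t=z['M'],z['t'];print(t,np.degrees(np.arctan2(M[1,1],M[0,1])))
m=(X[...,2]>.085)&(X[...,2]<.135);m[330:]=0
n,l,s,ce=cv2.connectedComponentsWithStats(m.astype(np.uint8))
for i in range(1,n):
  if s[i,4]>60:
    w=X[l==i];h=w[w[:,2]>np.percentile(w[:,2],97)-.006];print(s[i],w.min(0),w.max(0),'top',h.mean(0),a[l==i].mean(0))
m=(abs(X[...,2]-.07)<.003);print('blk',cv2.minAreaRect(X[m][:,:2].astype(np.float32)))
E
```

```text
clock: 14.45
tcp_pos: [0.5043, 0.2616, 0.1841]
orientation: [-0.002, 0.253, 0.968, -0.0]
wrist_force: [-0.1, -0.5, 0.5]
finger_gap: 0.0514
grip_force: 0.0
clock: 15.03
tcp_pos: [0.4458, 0.4008, 0.1842]
orientation: [-0.0, 0.579, 0.815, -0.001]
wrist_force: [0.9, 0.1, -0.1]
finger_gap: 0.0513
grip_force: 0.0
[0.44581257 0.40082246 0.18420905] 19.231113620825788
[  71    0   82   29 1589] [0.2849149  0.48390484 0.08501844] [0.32240787 0.50953575 0.12830417] top [0.30748169 0.49020672 0.12501535] [ 99.58212712 100.16299559 102.56891126]
[ 157    0   92   61 4167] [0.33387951 0.48400746 0.08507205] [0.3779479  0.53152359 0.12861647] top [0.36011429 0.49936947 0.12556454] [107.6037917  108.49940005 114.04439645]
[ 251    0   72   61 1692] [0.38628929 0.50778378 0.085     ] [0.42910605 0.54826535 0.08764452] top [0.40898724 0.52599038 0.08562539] [174.428487   165.6501182  159.98404255]
[ 464  146   96  184 9268] [0.63540938 0.35089282 0.0850001 ] [0.72771254 0.51580583 0.08881214] top [0.66683893 0.41562298 0.08627128] [129.77708243 115.20381959  93.50809236]
[265 189  31  38 924] [0.43513702 0.39035432 0.0852582 ] [0.45818063 0.41325196 0.12035991] top [0.44637808 0.40268569 0.11761354] [147.73268398 156.69480519 167.40151515]
[271 256  19  38 579] [0.45854216 0.34298842 0.08502582] [0.47172755 0.35699155 0.12563635] top [0.46482203 0.35040408 0.12308656] [63.55958549 66.00690846 70.12780656]
[241 314  80  16 464] [0.4514259  0.28528573 0.08504631] [0.51458094 0.31334667 0.11006473] top [0.4904585  0.30552542 0.1053733 ] [135.57974138 144.40948276 154.0387931 ]
blk ((0.5044064521789551, 0.36580929160118103), (0.3608826696872711, 0.3213675320148468), 5.152010917663574)
```

Pin head at (0.4466,0.402), top at 0.120, as expected. Descend and grip.

```bash
python3 -m jog '[0.004,0.006,-0.12,0,0,0,0.2, 0.004,0.006,-0.24,0,0,0,0.2, 0.004,0.006,-0.36,0,0,0,0.2, 0.004,0.006,-0.48,0,0,0,0.2, 0.004,0.006,-0.55,0,0,0,0.2, 0.004,0.006,-0.6,0,0,0,0.2, 0.004,0.006,-0.6,0,0,0,0.2]'; python3 -m jog '[0,0,0,0,0,0,-1, 0,0,0,0,0,0,-1, 0,0,0,0,0,0,-1, 0,0,0,0,0,0,-1, 0,0,0,0,0,0,-1]' 60;  python3 -m jog '[0,0,0.05,0,0,0,-1, 0,0,0.15,0,0,0,-1, 0,0,0.25,0,0,0,-1, 0,0,0.4,0,0,0,-1, 0,0,0.5,0,0,0,-1, 0,0,0.6,0,0,0,-1, 0,0,0.65,0,0,0,-1, 0,0,0.65,0,0,0,-1]'
```

```text
clock: 15.67
tcp_pos: [0.4465, 0.3998, 0.0629]
orientation: [-0.001, 0.578, 0.816, -0.002]
wrist_force: [-0.6, -0.5, 0.0]
finger_gap: 0.0514
grip_force: 0.0
clock: 16.08
tcp_pos: [0.4488, 0.4021, 0.0671]
orientation: [0.001, 0.579, 0.815, 0.001]
wrist_force: [0.2, -0.4, 4.9]
finger_gap: 0.0199
grip_force: 58.9
clock: 16.75
tcp_pos: [0.4489, 0.4025, 0.1988]
orientation: [0.001, 0.579, 0.815, 0.002]
wrist_force: [0.6, 0.1, -0.9]
finger_gap: 0.0202
grip_force: 58.7
```

```bash
python3 -m jog '[0.06,-0.16,0,0,0,0,-1, 0.12,-0.34,0,0,0,0,-1, 0.18,-0.52,0,0,0,0,-1, 0.24,-0.7,0,0,0,0,-1, 0.3,-0.87,0,0,0,0,-1, 0.3,-0.87,0,0,0,0,-1, 0.3,-0.87,0,0,0,0,-1]'; python3 -m jog '[0.06,-0.18,0,0,0,0,-1, 0.12,-0.36,0,0,0,0,-1, 0.18,-0.54,0,0,0,0,-1, 0.24,-0.72,0,0,0,0,-1, 0.307,-0.9,0,0,0,0,-1, 0.307,-0.9,0,0,0,0,-1, 0.307,-0.9,0,0,0,0,-1, 0.307,-0.9,0,0,0,0,-1]'
python3 - <<'E'
from h import *
a,d,X=wshot('w11');z=np.load('w11.npz');M,t=z['M'],z['t'];print('tcp',t)
c=cal('wrist');T=np.linalg.inv(wT(M,t))
for n,p in dict(lock=[.5704,.0487,.067],tip=[*t[:2],t[2]-.059],collar=[*t[:2],t[2]+.005]).items():
  q=T@np.r_[p,1];print(n,c['fx']*q[0]/q[2]+c['cx'],c['fy']*q[1]/q[2]+c['cy'])
s,ds=cam('side');np.savez('s11.npz',a=s,d=ds);Xs=cloud('side',ds);cs=cal('side')
for n,p in dict(tip=[*t[:2],t[2]-.059],lock=[.5704,.0487,.067]).items():
  q=cs['R']@np.array(p)+cs['t'];print('side',n,cs['fx']*q[0]/q[2]+cs['cx'],cs['fy']*q[1]/q[2]+cs['cy'],q[2])
for zz,lab in((Xs,'side'),(X,'wrist')):
  b=(np.abs(zz[...,0]-t[0])<.03)&(np.abs(zz[...,1]-t[1])<.03)
  for lo in np.arange(t[2]-.065,t[2]+.02,.01):
    m=b&(zz[...,2]>lo)&(zz[...,2]<lo+.01)
    if m.sum()>2: w=zz[m];print(lab,round(lo,3),m.sum(),w.mean(0).round(4),w.min(0).round(4),w.max(0).round(4))
l=cv2.resize(a[150:420,150:410],(400,415));r=cv2.resize(s[130:230,220:310],(374,415),interpolation=cv2.INTER_CUBIC)
cv2.imwrite('pics/c11.png',cv2.cvtColor(np.hstack([l,r]),cv2.COLOR_RGB2BGR))
E
```

```text
clock: 17.33
tcp_pos: [0.5077, 0.2256, 0.1943]
orientation: [-0.001, 0.581, 0.814, -0.001]
wrist_force: [-0.6, 0.6, -1.1]
finger_gap: 0.0204
grip_force: 58.7
clock: 18.0
tcp_pos: [0.5685, 0.0487, 0.1947]
orientation: [-0.001, 0.579, 0.815, -0.0]
wrist_force: [-0.4, 0.1, -1.7]
finger_gap: 0.02
grip_force: 58.8
tcp [0.56850644 0.04869028 0.19472764]
lock 280.3971728937014 194.77826327912982
tip 278.48551196458936 217.14636580147416
collar 278.5940895695078 254.61124589076422
side tip 298.440964859116 182.04724305748252 1.0793238417802806
side lock 299.01562025451545 204.12006135460598 1.1167403174589592
side 0.14 12 [0.5678 0.0453 0.1452] [0.5647 0.0417 0.1401] [0.5726 0.0484 0.1497]
side 0.15 10 [0.5689 0.0445 0.1545] [0.5647 0.0424 0.1511] [0.5725 0.0491 0.1579]
side 0.16 15 [0.5683 0.0449 0.1634] [0.5646 0.0418 0.1601] [0.5725 0.0493 0.1682]
side 0.17 16 [0.5685 0.0452 0.1745] [0.5646 0.0408 0.1704] [0.5724 0.0504 0.1793]
side 0.18 13 [0.5682 0.0448 0.1852] [0.5645 0.0407 0.1802] [0.5723 0.0495 0.1885]
side 0.19 15 [0.5658 0.0431 0.1966] [0.5566 0.0364 0.19  ] [0.5774 0.0568 0.1997]
side 0.2 36 [0.5691 0.0418 0.2033] [0.5569 0.0343 0.1997] [0.5799 0.0538 0.2093]
side 0.21 39 [0.5706 0.0402 0.2156] [0.5518 0.0308 0.2099] [0.5873 0.0488 0.2194]
wrist 0.14 25 [0.566  0.0525 0.1465] [0.5623 0.0492 0.1401] [0.5714 0.0539 0.1493]
wrist 0.15 72 [0.5661 0.0526 0.1548] [0.5623 0.0491 0.15  ] [0.5713 0.054  0.1595]
wrist 0.16 75 [0.5659 0.0526 0.1647] [0.5625 0.0476 0.1599] [0.5709 0.0541 0.1696]
wrist 0.17 26 [0.5662 0.0532 0.1716] [0.5634 0.0514 0.1698] [0.5697 0.0539 0.1736]
wrist 0.19 90 [0.5643 0.0582 0.1988] [0.5543 0.0477 0.1972] [0.5777 0.0626 0.1997]
wrist 0.2 536 [0.5649 0.0572 0.202 ] [0.5542 0.0468 0.1997] [0.5787 0.0625 0.2097]
wrist 0.21 376 [0.5648 0.0579 0.2154] [0.5489 0.049  0.2097] [0.5797 0.0637 0.2197]
```

View pics/c11.png

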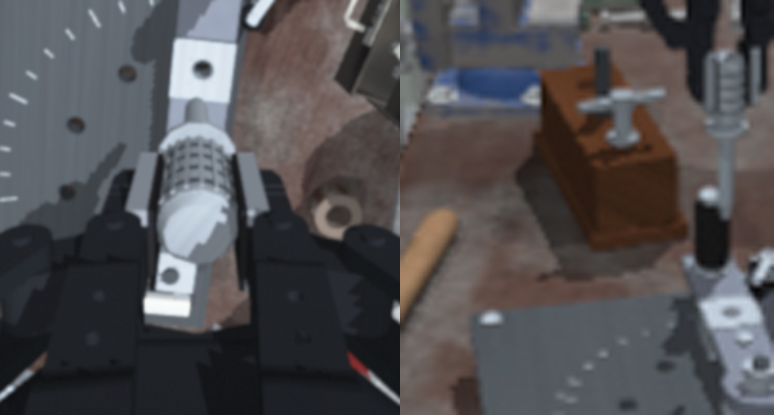

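The wrist view (left) shows the lock hole at (203,68) and the pin nose at (195,105). In the side view the pin hangs vertical. I'll take the precise offset within the same image.

Run:
```python
from h import *
z=np.load('w11.npz');a,M,t=z['a'],z['M'],z['t'];X=wcloud(z['d'],M,t);g=cv2.cvtColor(a,cv2.COLOR_RGB2GRAY)
r=g[180:210,265:300]
for th in(90,130,160):
 n,l,s,ce=cv2.connectedComponentsWithStats((r<th).astype(np.uint8))
 for i in range(1,n):
  if 15<s[i,4]<300 and s[i,2]<20: print(th,s[i],ce[i]+[265,180],wplane(*(ce[i]+[265,180]),.067,M,t))
# shank columns per row: depth mask
m=(X[...,2]>.138)&(X[...,2]<.172)&(np.abs(X[...,0]-.567)<.02)&(np.abs(X[...,1]-.05)<.02)
for v in range(214,245,3):
  u=np.where(m[v])[0]
  if len(u): zz=np.median(X[v,u,2]);mid=u.mean();p=wplane(mid,v,zz,M,t);print(v,u.min(),u.max(),mid,p.round(4))
z=np.load('s11.npz');X=cloud('side',z['d']);g=cv2.cvtColor(z['a'],cv2.COLOR_RGB2GRAY);print(g[200:210,292:308])
```

```text
90 [12 10  9  8 54] [281.40740741 193.75925926] [0.57094751 0.0498959  0.067     ]
130 [11 10 12 10 91] [281.63736264 194.32967033] [0.57132026 0.04946431 0.067     ]
160 [ 10   9  13  12 120] [281.45       194.58333333] [0.57123874 0.04918578 0.067     ]
214 274 280 277.0 [0.566  0.0527 0.1431]
217 272 282 277.0 [0.5659 0.0531 0.1511]
220 270 284 277.0 [0.5661 0.0527 0.1561]
223 270 284 277.0 [0.566  0.0529 0.1628]
226 270 284 277.0 [0.566  0.0529 0.1685]
229 269 270 269.5 [0.5626 0.0487 0.166 ]
[[ 88  89  98 126 146 146 145 146 148 150 151 129  72  17  18  25]
 [ 93 104 130 152 163 168 167 169 173 174 175 162 130  52  24  41]
 [128 157 172 178 195 205 204 203 204 204 204 202 182 120  59  70]
 [163 203 203 203 204 202 195 189 191 197 202 202 201 173 103  82]
 [138 195 203 203 200 184 156 141 148 166 193 203 201 189 142  80]
 [108 168 203 203 199 171 128 127 129 151 190 205 202 201 170  93]
 [ 94 152 199 204 204 198 179 165 169 187 205 205 203 201 179 118]
 [ 85 128 183 204 204 205 206 207 203 196 190 191 193 187 169 116]
 [ 84 110 159 189 187 189 190 191 185 170 149 148 155 146 144 117]
 [ 83  90 117 140 139 145 140 144 150 160 160 158 149 147 146 130]]
```

```bash
python3 -m jog '[0.015,0.004,-0.08,0,0,0,-1, 0.015,0.004,-0.16,0,0,0,-1, 0.015,0.004,-0.24,0,0,0,-1, 0.015,0.004,-0.29,0,0,0,-1, 0.015,0.004,-0.32,0,0,0,-1, 0.015,0.004,-0.34,0,0,0,-1, 0.015,0.004,-0.355,0,0,0,-1, 0.015,0.004,-0.37,0,0,0,-1, 0.015,0.004,-0.37,0,0,0,-1]'
```

```text
clock: 18.85
tcp_pos: [0.5723, 0.0484, 0.1217]
orientation: [0.0, 0.579, 0.815, 0.0]
wrist_force: [0.6, -0.3, -0.8]
finger_gap: 0.0202
grip_force: 58.8
```

```bash
python3 -m jog '[0,0,-0.02,0,0,0,-1, 0,0,-0.04,0,0,0,-1, 0,0,-0.06,0,0,0,-1, 0,0,-0.08,0,0,0,-1, 0,0,-0.08,0,0,0,-1]'
```

```text
clock: 19.27
tcp_pos: [0.5717, 0.0482, 0.1046]
orientation: [-0.0, 0.579, 0.815, -0.0]
wrist_force: [1.0, -0.9, -1.8]
finger_gap: 0.0202
grip_force: 58.8
```

```bash
python3 -m jog '[0,0,-0.02,0,0,0,-1, 0,0,-0.04,0,0,0,-1, 0,0,-0.06,0,0,0,-1, 0,0,-0.08,0,0,0,-1, 0,0,-0.08,0,0,0,-1]'; python3 -m jog '[0,0,-0.02,0,0,0,-1, 0,0,-0.04,0,0,0,-1, 0,0,-0.06,0,0,0,-1, 0,0,-0.06,0,0,0,-1]'
```

```text
clock: 19.68
tcp_pos: [0.572, 0.0483, 0.0887]
orientation: [-0.0, 0.579, 0.815, -0.0]
wrist_force: [0.5, -0.3, -1.1]
finger_gap: 0.0204
grip_force: 58.8
clock: 20.02
tcp_pos: [0.5724, 0.0483, 0.0769]
orientation: [0.0, 0.579, 0.815, 0.0]
wrist_force: [1.9, -1.0, -2.6]
finger_gap: 0.0202
grip_force: 58.7
```

```bash
python3 -m jog '[0,0,-0.02,0,0,0,-1, 0,0,-0.04,0,0,0,-1, 0,0,-0.052,0,0,0,-1, 0,0,-0.052,0,0,0,-1]'; python3 -m jog '[0,0,-0.008,0,0,0,-1, 0,0,-0.015,0,0,0,-1, 0,0,-0.015,0,0,0,-1]'
```

```text
clock: 20.35
tcp_pos: [0.5724, 0.0483, 0.0667]
orientation: [0.0, 0.579, 0.815, 0.0]
wrist_force: [1.9, -2.4, -3.0]
finger_gap: 0.0203
grip_force: 58.7
clock: 20.6
tcp_pos: [0.5724, 0.0483, 0.0642]
orientation: [0.0, 0.579, 0.815, 0.0]
wrist_force: [1.8, -2.1, -1.4]
finger_gap: 0.0203
grip_force: 59.0
```

Almost at the collar. I'll release, let it drop the last millimetre, back off and check.

```bash
python3 -m jog '[0,0,0,0,0,0,-0.4, 0,0,0,0,0,0,-0.1, 0,0,0,0,0,0,0.1, 0,0,0,0,0,0,0.1, 0,0,0,0,0,0,0.1, 0,0,0.15,0,0,0,0.1, 0,0,0.3,0,0,0,0.1, 0,0,0.45,0,0,0,0.1, 0,0,0.6,0,0,0,0.1, 0,0,0.6,0,0,0,0.1]' 30
python3 - <<'E'
from h import *
a,d,X=wshot('w12');a2,d2=cam('side');Y=cloud('side',d2)
for n,Z in(('wrist',X),('side',Y)):
  m=(abs(Z[...,0]-.571)<.02)&(abs(Z[...,1]-.048)<.02)&(Z[...,2]>.074)&(Z[...,2]<.15);w=Z[m];print(n,m.sum(),w.min(0),w.max(0))
  m&=Z[...,2]>np.percentile(w[:,2],99)-.006;print(Z[m].mean(0))
m=(X[...,2]>.112)&(X[...,2]<.13)&(X[...,1]>.085)&(X[...,1]<.13);print('handle',X[m].mean(0) if m.any() else None)
s,_=cam('side') if 0 else (a2,0)
m=(abs(Y[...,0]-.47)<.09)&(abs(Y[...,1]+.377)<.09)&(a2[...,0].astype(int)-a2[...,2]>8);w=Y[m];print('shoe',cv2.minEnclosingCircle(w[:,:2].astype(np.float32)),np.percentile(w[:,2],[5,95]))
E
```

```text
clock: 21.43
tcp_pos: [0.5755, 0.0483, 0.1909]
orientation: [0.004, 0.579, 0.815, 0.003]
wrist_force: [1.3, 0.6, 0.1]
finger_gap: 0.0469
grip_force: 0.0
wrist 873 [0.56018437 0.03674485 0.07587646] [0.58304583 0.05966526 0.1176044 ]
[0.57128206 0.0489592  0.11471226]
side 130 [0.56207634 0.03298985 0.07435828] [0.58372804 0.05713407 0.11576958]
[0.57177211 0.04481022 0.11320661]
handle [0.70997707 0.10658981 0.11681193]
shoe ((0.46990740299224854, -0.3784990906715393), 0.07166534662246704) [0.00821001 0.01324861]
```

The pin is seated: its head top is at 0.117, which matches the collar resting on the arm, and it is centred on the hole. The shoe is flat, so I'm handing in.

```bash
python3 -c "
from workcell import env
print(env.hand_in())"
```

```text
the job is handed in; nothing more can be done
None
```

The job is handed in (the hand-in gave no verdict): the shoe lies flat in the tray, the arm is home with its lock hole within about 1 mm of the bed hole, the pin is seated to its collar, and it took about 22 s; I didn't read the switch angle directly.

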